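Clamp a tin in the bench clamp

ROBOT

A 7-joint arm with a two-finger parallel gripper is mounted at the origin on a cart in front of the work surface, level with it; the furniture and walls round the work are solid. World frame = base frame: x ahead of the robot, y to its left, z up, the work surface at z = 0. Lengths are in m, angles in rad, forces in N, time in s.
With the tool pointing down it reaches from about 0.4 to 0.9 m from the base axis. Payload 5.6 kg.
Tool frame: the origin (TCP) lies midway between the tips of the shut fingers; the grasp point (between the pads) lies 19 mm behind it; z points along the fingers, y is the line along which they close (so a half turn about z gives the same grasp; the last joint's range is limited). The gripper opens to 92 mm and grips with 3 to 60 N. Pads are 20 mm wide; open, the fingers measure 128 mm over their backs; the gripper's body (75 mm by 189 mm) begins 69 mm behind the grasp point.
Start: joints at [-1.322, 0.468, -0.012, 1.603, 0.006, 1.071, -0.056], TCP at [0.187, 0.623, 0.215] pointing down, gripper open.
Joint ranges: [-2.53, 2.53], [-0.31, 2.02], [-1.57, 1.55], [0.28, 2.44], [-1.29, 4.43], [0.15, 1.84], [-2.92, 2.92]. Speed limits (rad/s): [2.57, 2.57, 3.14, 3.14, 3.14, 3.14, 3.14].

INTERFACE

Orientations are given as a unit quaternion [x, y, z, w].
In Python, from rig import ctrl, read_camera gives the robot as it stands.
- The arm moves only by the tool carry_out, never from a script. Its argument "plan" is a list of rows, each an object of numbers: "x", "y", "z": the shift along the tool's x, y, z in mm; "ax", "ay", "az": the turn, a rotation vector about the tool's x, y, z in degrees. A call has exactly 5 rows; each row shifts and turns the commanded pose from where the row before left it, along the tool's axes as they then stand; what a row does not reach is not made up. A row lasts 1/8 s, in which the tool goes at most 62.5 mm and 10.7 degrees, less where a joint would pass 70% of its speed; a pose out of reach is approached as far as the arm can. A call is refused whole if a number of a shift passes 62.5 or a number of a turn 10.7, either way. A call with a gripper value outside its range is refused whole. "jaw" is the finger opening in mm, from 0 to 91.9, set as the call begins (left out, the last holds). The fingers move at their own pace and stop on an object; "newtons" is the grip in N (left out, the last holds). Time passes only in rows, so rows that do not move let the fingers close, or fill a call up. It gives the time, the measured TCP pose, the force, the opening and the grip force at its end, in the units of the state.
- ctrl.get_obs(): the state, without advancing time (a new reading comes with each control period).
- read_camera(name): name is "scene" or "top" or "wrist"; returns a dict with "pixels" (384x512x3 uint8, red, green, blue), "intrinsics" (3x3 intrinsics, pixels), "xyz" and "attitude" of the camera in the world. Camera axes: x right, y down, z forward; pixel columns grow to the right and rows downward; lengths in m; the calibration is good to about 2 mm. A picture is of the moment at which its call begins. There is no depth.
- ctrl.hand_in(): hands the job in; it is judged then, once.
The state is a dict: "time_s": time; "qpos": joint angles; "qvel": joint speeds; "joint_efforts": joint torques, N m; "eef_pos": TCP position; "tcp_rot": TCP orientation; "ft_force": force on the tool from outside, world axes, zero at the start; "ft_torque": the same for the moment, N m; "width": finger opening in m; "grasp_force": force on a finger pad.
Only numpy, scipy, OpenCV 4.12 (cv2) and the standard library are available. Lean on these libraries where they do the work, as an engineer would, in place of code of your own. Each camera call takes 0.05 s, during which the arm holds its last target. There are 200 camera calls.

TASK

Get the tin ready for opening: turn the wing screw on the clamp's sliding collar a quarter turn to loosen it, slide the collar so that it pushes the tin along the board into the sprung pad at the board's end until the tin is held with a push of about 10 newtons (never more than 25), and turn the screw tight again so that the collar keeps that push when you let go. Keep the tin upright and leave the things round the clamp where they stand.

Things in the scene. Friction and masses are not known exactly. Their poses are not given: they have to be found in the camera images.
- clamp: the tin clamp, fixed to the worktop: a wooden board 130 x 270 x 18 mm carrying a steel rod of 16 mm diameter along its y axis. Origin: centre of the board's underside. The rod's axis runs at x = -35 mm, z = 45 mm, between two dark posts (up to z = 63 mm) at y = +-124 mm. The tin stands on the board beside the rod, at about x = 20 mm.
- pad_end (a point): middle of the board's +y end, on its top (clamp frame x = 20, y = 135, z = 18 mm). Before it stands the fixed end jaw, 56 mm wide and 54 mm high, with an upright rubber pad facing -y. The jaw is bolted on in a different place each time: the pad's face may be 49 to 85 mm from this point and must be felt. The pad is on springs: 4 N per mm, 8 mm of travel.
- collar: aluminium collar 36 mm in diameter, 34 mm long, that slides along the rod (towards the clamp's +y it nears the tin and the pad). Origin: on the rod's axis, at the collar's middle; axes parallel to the clamp's. It starts at y = -90 to -60 mm of the clamp and reaches y = 40 mm. Screw loose: 0.8 N of friction, 5 N s/m of drag. Screw fully tight: holds against more than 40 N.
- jaw_face (a point): centre of the rubber face (56 x 42 mm) of the upright plate fixed to the collar; it looks to +y and pushes the tin. It lies 55 mm in x, 19 mm in y and 2 mm in z from the collar's origin. At the start it is clear of the tin.
- screw (a joint): angle of the wing screw in the collar, rad. 0 = fully tight, a stop (wing along the rod); positive = looser, counter-clockwise seen from above (1.57: wing across the rod; stop at 2.4). It starts at 0 to 0.12. It clamps the rod increasingly from about 0.8 down to 0 and leaves it free above 0.9. It turns in place against 0.14 to 0.25 N m and stays where it is left.
- wing (a point): centre of the wing of the screw, on the screw's vertical axis, 75 mm above the collar's origin: an upright flat grip of dark steel 50 mm long (this point's x axis), 12 mm thick (its y axis), 30 mm high, standing free on a stem 10 mm in diameter (a 20 mm boss reaches to 15 mm below this point). The collar can be drawn along the rod by it.
- tin: closed food tin with a printed label, upright cylinder 57 mm in diameter and 72 mm high, 0.13 to 0.25 kg, loose on the board between the collar's plate and the sprung pad; it slides upright on the board against 1 to 2.5 N, and up to 3 N of a push along the rod is lost as it settles. Origin: centre of its underside.
- salt_shaker: bystander: salt shaker, 44 mm wide and 90 mm high, origin at the centre of its underside, behind the clamp
- garlic: bystander: bulb of garlic, about 50 mm, origin at the centre of its underside, behind the clamp
- spice_jar: bystander: spice jar, 45 mm in diameter, 106 mm high, origin at the centre of its underside, behind the clamp
- honey_jar: bystander: honey jar, 62 mm in diameter, 90 mm high, origin at the centre of its underside, left of the clamp
- lemon: bystander: lemon 78 x 55 x 56 mm, origin at the centre of its underside, left of the clamp

How it is judged:
On the way, in this order (a step that is already met when the one before it is completed fails the run):
1. the wing screw is loosened while the tin is still untouched by the collar (value of joint screw above 0.95 rad and contact force between tin and collar below 0.5 N), for 0.1 s.
2. with the screw loose, the collar pushes the tin into the sprung pad (at least 4 N) (value of joint screw above 0.8 rad and contact force between tin and collar above 4 N), for 0.2 s.
At the end, for the whole second after the job is handed in: The screw is tight again (below 0.4 rad), and the collar, let go, still presses on the tin with 4 to 15 N; the tin stands upright (within 0.1 rad) on the clamp's board, and tin and collar are at rest (value of joint screw below 0.4 rad and contact force between tin and collar between 4 and 15 N and angle between tin's own z axis and vertical below 0.1 rad and z of tin in the frame of clamp below 0.024 m and linear speed of each of tin, collar below 0.01 m/s); the robot touches nothing.
It fails at once if the collar presses on the tin with more than 25 N (contact force between tin and collar above 25 N).
It fails at once if the tin is tipped by more than 0.3 rad (angle between tin's own z axis and vertical above 0.3 rad).
It fails at once if a bystander is moved by more than 30 mm (distance of any of salt_shaker, garlic, spice_jar, honey_jar, lemon from where it was at the start of the episode above 0.03 m).
It also fails if it takes over 45 s, if anything falls off the work surface, if the arm or the gripper's body presses on something with over 40 N, if the wrist force passes 120 N, or if a joint passes its speed limit or range.

## Working session

There is one attempt and no reset: what is moved stays moved. The work goes in short steps, Python scripts to look and compute and a tool call to move; the robot and the scene stay as the last step left them, time stands still between calls to the robot, and variables do not carry over. Pictures are saved under pics/ and viewed, at most 10 in all, crops included, and the job is handed in when it is done.

Besides the shell and the picture viewer there is one more tool, called after "Call:" as a command line: name --argument value ..., lists and objects as JSON in quotes. carry_out: Moves the arm, as the interface text tells. Its arguments: {"type":"object","properties":{"plan":{"type":"array","items":{"type":"object","properties":{"x":{"type":"number"},"y":{"type":"number"},"z":{"type":"number"},"ax":{"type":"number"},"ay":{"type":"number"},"az":{"type":"number"}}}},"jaw":{"type":"number"},"newtons":{"type":"number"}},"required":["plan"]}

```bash
mkdir -p pics; python3 - <<'E'
from rig import ctrl, read_camera
import cv2, json
o=ctrl.get_obs(); print({k:(o[k]) for k in("time_s","eef_pos","tcp_rot","ft_force","width")})
for n in("top","scene"):
    c=read_camera(n); print(n,c["intrinsics"],c["xyz"],c["attitude"])
    cv2.imwrite(f"pics/{n}0.png",c["pixels"][:,:,::-1])
E
```

```text
{'time_s': 0.0, 'eef_pos': array([0.18687377, 0.6219521 , 0.21362803]), 'tcp_rot': array([ 1.45403385e-01,  9.89372057e-01, -8.85265921e-04, -6.75781086e-05]), 'ft_force': array([ 0.94074975,  0.49685111, -0.06030242]), 'width': 0.09165865725656944}
top [[402.07859858   0.         258.09522591]
 [  0.         402.07859858 195.49471095]
 [  0.           0.           1.        ]] [0.44616877 0.38191309 0.97096469] [-0.70093632  0.70918999 -0.05571715  0.05131698]
scene [[354.52452782   0.         254.68331272]
 [  0.         354.52452782 190.13024822]
 [  0.           0.           1.        ]] [ 0.08180794 -0.11549705  0.55053493] [ 0.8141951  -0.33992517  0.18067548 -0.43461889]
```

View pics/top0.png

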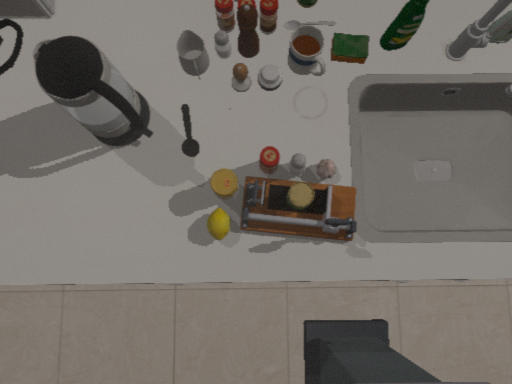

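View pics/scene0.png

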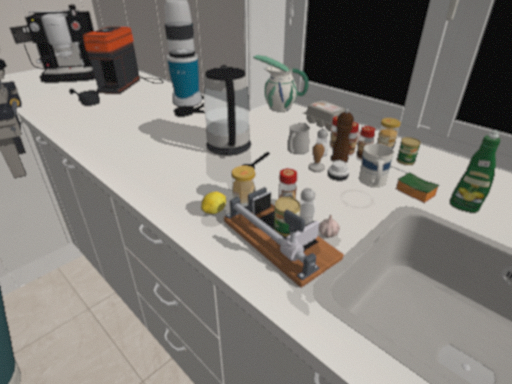

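Top view: the board spans about (242,178)–(356,240), the collar and wing are at its right end near (340,225), and the tin's top is at (301,196). I'll enlarge that area.

```bash
python3 - <<'E'
import cv2
a=cv2.imread("pics/top0.png")[165:250,230:370]
cv2.imwrite("pics/crop0.png",cv2.resize(a,None,fx=5.7,fy=5.7,interpolation=cv2.INTER_CUBIC))
E
```

```text
(no output)
```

View pics/crop0.png

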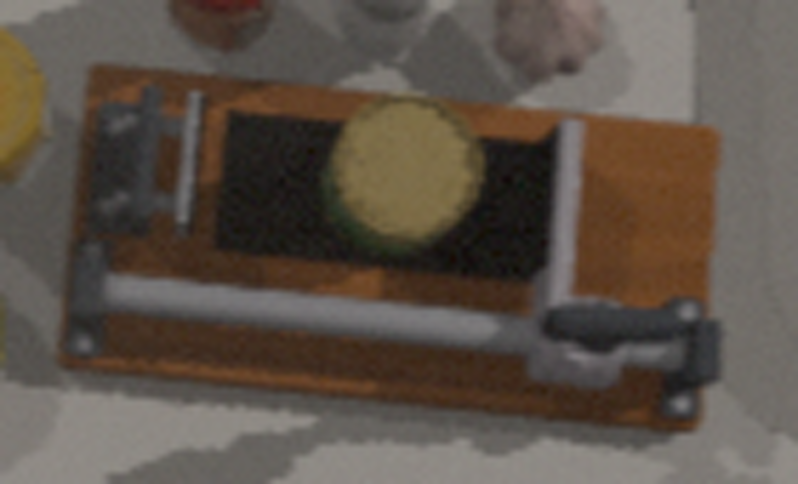

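The crop shows the board corners at (92,66), (720,128), (697,430) and (60,367). The dark wing runs from (547,320) to about (685,322), the tin top is centred at (410,172), and the pad face is at about x=195.

```bash
cat >h.py <<'E'
import numpy as np
from rig import ctrl, read_camera
from scipy.spatial.transform import Rotation as R
def ray(c,uv,z):
    K=c["intrinsics"];d=np.linalg.inv(K)@[uv[0],uv[1],1];d=R.from_quat(c["attitude"]).apply(d)
    p=np.array(c["xyz"]);return p+d*(z-p[2])/d[2]
def proj(c,p):
    q=R.from_quat(c["attitude"]).inv().apply(np.array(p)-c["xyz"]);q=c["intrinsics"]@q;return q[:2]/q[2]
E
python3 - <<'E'
from h import *
c=read_camera("top")
f=lambda x,y:((x+.5)/5.7-.5+230,(y+.5)/5.7-.5+165)
cs=np.array([ray(c,f(*p),.018) for p in[(92,66),(720,128),(697,430),(60,367)]])
print(cs)
ey=(cs[0]+cs[3]-cs[1]-cs[2]);L=np.linalg.norm(ey)/2;ey/=np.linalg.norm(ey)
ex=cs[0]+cs[1]-cs[2]-cs[3];print(L,np.linalg.norm(ex)/2);ex/=np.linalg.norm(ex)
ang=np.degrees([np.arctan2(-ey[0],ey[1]),np.arctan2(ex[1],ex[0])]);print(ang)
ctr=cs.mean(0);print("ctr",ctr)
a=np.radians(ang.mean());M=np.array([[np.cos(a),-np.sin(a)],[np.sin(a),np.cos(a)]])
for n,p,z in[("wing",(614,322),.135),("wingL",(547,320),.13),("wingR",(690,322),.13),("tin",(408,170),.09),("pad",(188,160),.06),("platetop",(575,125),.068),("postL",(88,268),.063),("postR",(703,350),.063)]:
    w=ray(c,f(*p),z)[:2];print(n,w.round(4),(M.T@(w-ctr[:2])*1000).round(1))
for y in(-90,-75,-60):print(y,M@[-.035,y/1000]+ctr[:2])
E
```

```text
[[0.63918718 0.40437251 0.018     ]
 [0.60956299 0.13927142 0.018     ]
 [0.4828008  0.15501336 0.018     ]
 [0.51196116 0.41860892 0.018     ]]
0.26597733327829287 0.1278756357078293
[-6.34452513 -6.73150648]
ctr [0.56087803 0.27931655 0.018     ]
wing [0.5179 0.2114] [-34.9 -72.4]
wingL [0.5194 0.235 ] [-36.2 -48.7]
wingR [0.5181 0.1824] [ -31.5 -101.2]
tin [0.582 0.28 ] [20.9  3.1]
pad [0.5917 0.365 ] [20.9 88.7]
platetop [0.6029 0.2101] [ 49.6 -64. ]
postL [0.5481 0.4055] [-27.1 123.9]
postR [0.5126 0.1618] [ -34.6 -122.2]
-90 [0.51585804 0.19388705]
-75 [0.51756597 0.2087895 ]
-60 [0.51927391 0.22369194]
```

```bash
cat >>h.py <<'E'
def plan(tgt,yawdeg,n,tilt=True):
    "rows of n steps: to world point tgt, tool y at world heading yawdeg, tool down"
    o=ctrl.get_obs();p=np.array(o["eef_pos"]);r=R.from_quat(o["tcp_rot"])
    y=r.apply([0,1,0]);cur=np.degrees(np.arctan2(y[1],y[0]))
    d=(yawdeg-cur+180)%360-180;rv=0
    print("from",p.round(4),"yaw",round(cur,2),"tool z",r.apply([0,0,1]).round(3),"F",o["ft_force"].round(1))
    t=np.radians(yawdeg);Rt=R.from_matrix(np.array([[np.sin(t),np.cos(t),0],[-np.cos(t),np.sin(t),0],[0,0,-1]]).T.T)if 0 else R.from_matrix(np.column_stack([[np.sin(t),-np.cos(t),0],[np.cos(t),np.sin(t),0],[0,0,-1]]))
    rv=(r.inv()*Rt).as_rotvec(degrees=True)/n;s=(np.array(tgt)-p)/n
    for i in range(n):
        print(i,r.inv().apply(s*1000).round(1),rv.round(2));r=r*R.from_rotvec(rv,degrees=True)
E
python3 -c "
from h import *
plan([.518,.209,.165],-3,10)"
```

```text
from [0.1869 0.6221 0.2139] yaw 73.28 tool z [-0.    -0.001 -1.   ] F [0.3 0.8 0. ]Traceback (most recent call last):
  File "<string>", line 3, in <module>
    plan([.518,.209,.165],-3,10)
    ~~~~^^^^^^^^^^^^^^^^^^^^^^^^
  File "h.py", line 15, in plan
    t=np.radians(yawdeg);Rt=R.from_matrix(np.array([[np.sin(t),np.cos(t),0],[-np.cos(t),np.sin(t),0],[0,0,-1]]).T.T)if 0 else R.from_matrix(np.column_stack([[np.sin(t),-np.cos(t),0],[np.cos(t),np.sin(t),0],[0,0,-1]]))
                                                                                                                              ~~~~~~~~~~~~~^^^^^^^^^^^^^^^^^^^^^^^^^^^^^^^^^^^^^^^^^^^^^^^^^^^^^^^^^^^^^^^^^^^^^^^^^^^^^^
  File "scipy/spatial/transform/_rotation.pyx", line 1143, in scipy.spatial.transform._rotation.Rotation.from_matrix
ValueError: Non-positive determinant (left-handed or null coordinate frame) in rotation matrix 0: [[-0.05233596  0.99862953  0.        ]
 [-0.99862953 -0.05233596  0.        ]
 [ 0.          0.         -1.        ]].
```

```bash
python3 - <<'E'
s=open('h.py').read().split('\n')
i=[k for k,l in enumerate(s) if 't=np.radians' in l][0]
s[i]='    t=np.radians(yawdeg);Rt=R.from_matrix(np.column_stack([[-np.sin(t),np.cos(t),0],[np.cos(t),np.sin(t),0],[0,0,-1]]))'
open('h.py','w').write('\n'.join(s))
E
python3 -c "
from h import *
plan([.518,.209,.165],-3,10)"
```

```text
from [0.1869 0.6221 0.2139] yaw 73.28 tool z [-0.    -0.001 -1.   ] F [0.3 0.8 0. ]
0 [-43.6 -30.    4.9] [-0.01  0.01  7.63]
1 [-47.2 -24.    4.9] [-0.01  0.01  7.63]
2 [-50.  -17.5   4.9] [-0.01  0.01  7.63]
3 [-51.8 -10.7   4.9] [-0.01  0.01  7.63]
4 [-52.8  -3.7   4.9] [-0.01  0.01  7.63]
5 [-52.8   3.3   4.9] [-0.01  0.01  7.63]
6 [-51.9  10.3   4.9] [-0.01  0.01  7.63]
7 [-50.1  17.1   4.9] [-0.01  0.01  7.63]
8 [-47.4  23.6   4.9] [-0.01  0.01  7.63]
9 [-43.8  29.7   4.9] [-0.01  0.01  7.63]
```

Call:
carry_out --plan '[{"x":-43.6,"y":-30,"z":3,"az":7.6},{"x":-47.2,"y":-24,"z":3,"az":7.6},{"x":-50,"y":-17.5,"z":3,"az":7.6},{"x":-51.8,"y":-10.7,"z":3,"az":7.6},{"x":-52.8,"y":-3.7,"z":3,"az":7.6}]' --jaw 91.9

```text
invalid input at $.plan[0]: expected keys x, y, z, ax, ay, az
```

Call:
carry_out --plan '[{"x":-52.8,"y":3.3,"z":5,"az":7.6},{"x":-51.9,"y":10.3,"z":5,"az":7.6},{"x":-50.1,"y":17.1,"z":5,"az":7.6},{"x":-47.4,"y":23.6,"z":5,"az":7.6},{"x":-43.8,"y":29.7,"z":5,"az":7.6}]'

```text
invalid input at $.plan[0]: expected keys x, y, z, ax, ay, az
```

```bash
python3 - <<'E'
from h import *
import cv2
plan([.518,.209,.165],-3,3)
c=read_camera("wrist");cv2.imwrite("pics/w1.png",c["pixels"][:,:,::-1])
for p in([.518,.209,.135],[.518,.209,.105]):print(proj(c,p),c["xyz"])
E
```

```text
from [0.1869 0.6221 0.2139] yaw 73.28 tool z [-0.    -0.001 -1.   ] F [0.3 0.8 0. ]
0 [-145.3 -100.1   16.4] [-2.000e-02  2.000e-02  2.543e+01]
1 [-174.2  -28.    16.4] [-2.000e-02  2.000e-02  2.543e+01]
2 [-169.4   49.5   16.3] [-2.000e-02  2.000e-02  2.543e+01]
[ 35.96404449 499.42644375] [0.11242798 0.6441667  0.38311693]
[ 51.24372666 472.2277746 ] [0.11242798 0.6441667  0.38311693]
```

View pics/w1.png

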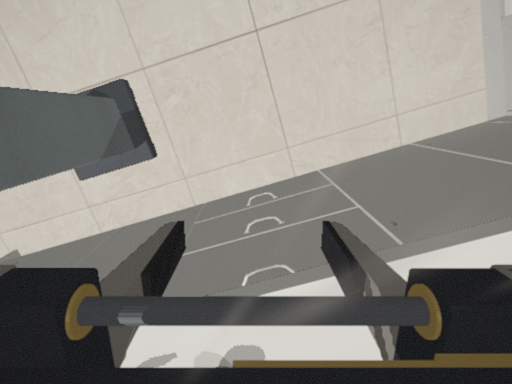

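The call was refused, so nothing moved. The wrist picture shows only the floor and the fingers. I'll resend with all six keys in each row.

Call:
carry_out --plan '[{"x":-43.6,"y":-30,"z":3,"ax":0,"ay":0,"az":7.6},{"x":-47.2,"y":-24,"z":3,"ax":0,"ay":0,"az":7.6},{"x":-50,"y":-17.5,"z":3,"ax":0,"ay":0,"az":7.6},{"x":-51.8,"y":-10.7,"z":3,"ax":0,"ay":0,"az":7.6},{"x":-52.8,"y":-3.7,"z":3,"ax":0,"ay":0,"az":7.6}]' --jaw 91.9

```text
time_s: 0.82
eef_pos: [0.3537, 0.4147, 0.1996]
tcp_rot: [0.461, 0.887, 0.0, -0.0]
ft_force: [0.8, 0.8, 0.0]
width: 0.0918
grasp_force: 0.0
```

Call:
carry_out --plan '[{"x":-52.8,"y":3.3,"z":5,"ax":0,"ay":0,"az":7.6},{"x":-51.9,"y":10.3,"z":5,"ax":0,"ay":0,"az":7.6},{"x":-50.1,"y":17.1,"z":5,"ax":0,"ay":0,"az":7.6},{"x":-47.4,"y":23.6,"z":5,"ax":0,"ay":0,"az":7.6},{"x":-43.8,"y":29.7,"z":5,"ax":0,"ay":0,"az":7.6}]'

```text
time_s: 1.45
eef_pos: [0.5199, 0.2091, 0.1746]
tcp_rot: [0.725, 0.689, 0.0, -0.0]
ft_force: [1.1, 0.7, -0.3]
width: 0.0921
grasp_force: 0.0
```

```bash
python3 - <<'E'
from h import *
import cv2
plan([.518,.209,.165],-3,3)
c=read_camera("wrist");cv2.imwrite("pics/w2.png",c["pixels"][:,:,::-1])
for p in([.518,.209,.135],[.518,.209,.105]):print(proj(c,p),c["xyz"])
E
```

```text
from [0.5199 0.2091 0.1746] yaw -2.95 tool z [ 0.  0. -1.] F [ 1.1  0.7 -0.3]
0 [-0.1 -0.6  3.2] [ 0.   -0.01  0.02]
1 [-0.1 -0.6  3.2] [ 0.   -0.01  0.02]
2 [-0.1 -0.6  3.2] [ 0.   -0.01  0.02]
[249.87711573 213.28707816] [0.52451946 0.28663683 0.34383608]
[250.23674642 201.74199492] [0.52451946 0.28663683 0.34383608]
```

View pics/w2.png

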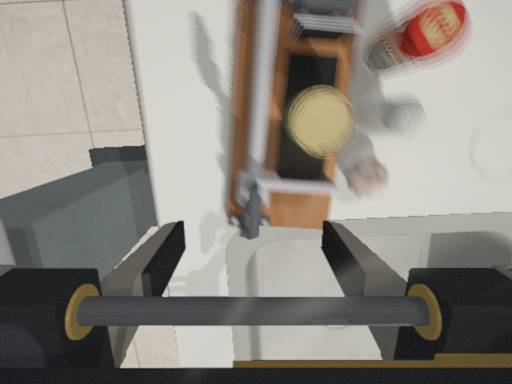

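The wing is at about (252,185–238), which agrees with the projected (250,213). I'll descend and grip.

Call:
carry_out --plan '[{"x":0,"y":-1.5,"z":22,"ax":0,"ay":0,"az":0},{"x":0,"y":0,"z":22,"ax":0,"ay":0,"az":0},{"x":0,"y":0,"z":15,"ax":0,"ay":0,"az":0},{"x":0,"y":0,"z":7,"ax":0,"ay":0,"az":0},{"x":0,"y":0,"z":0,"ax":0,"ay":0,"az":0}]'

```text
time_s: 2.12
eef_pos: [0.5175, 0.2105, 0.1084]
tcp_rot: [0.724, 0.69, -0.0, -0.0]
ft_force: [0.1, -0.1, -0.4]
width: 0.0916
grasp_force: 0.0
```

Call:
carry_out --plan '[{"x":0,"y":0,"z":0,"ax":0,"ay":0,"az":0},{"x":0,"y":0,"z":0,"ax":0,"ay":0,"az":0},{"x":0,"y":0,"z":0,"ax":0,"ay":0,"az":0},{"x":0,"y":0,"z":0,"ax":0,"ay":0,"az":0},{"x":0,"y":0,"z":0,"ax":0,"ay":0,"az":0}]' --jaw 0 --newtons 15

```text
time_s: 2.75
eef_pos: [0.5176, 0.2104, 0.1087]
tcp_rot: [0.724, 0.69, 0.0, 0.0]
ft_force: [-0.1, 0.2, -0.9]
width: 0.0442
grasp_force: 0.0
```

Call:
carry_out --plan '[{"x":0,"y":0,"z":0,"ax":0,"ay":0,"az":0},{"x":0,"y":0,"z":0,"ax":0,"ay":0,"az":0},{"x":0,"y":0,"z":0,"ax":0,"ay":0,"az":0},{"x":0,"y":0,"z":0,"ax":0,"ay":0,"az":0},{"x":0,"y":0,"z":0,"ax":0,"ay":0,"az":0}]'

```text
time_s: 3.38
eef_pos: [0.5173, 0.2104, 0.1086]
tcp_rot: [0.724, 0.69, -0.0, -0.0]
ft_force: [-1.7, -0.5, 1.7]
width: 0.0118
grasp_force: 15.0
```

Call:
carry_out --plan '[{"x":0,"y":0,"z":0,"ax":0,"ay":0,"az":-4},{"x":0,"y":0,"z":0,"ax":0,"ay":0,"az":-6},{"x":0,"y":0,"z":0,"ax":0,"ay":0,"az":-8},{"x":0,"y":0,"z":0,"ax":0,"ay":0,"az":-8},{"x":0,"y":0,"z":0,"ax":0,"ay":0,"az":-4}]' --newtons 30

```text
time_s: 4.0
eef_pos: [0.5167, 0.2103, 0.1085]
tcp_rot: [0.519, 0.855, -0.001, -0.001]
ft_force: [-3.0, -0.1, 2.9]
width: 0.0119
grasp_force: 30.0
```

```bash
python3 - <<'E'
from h import *
o=ctrl.get_obs();print(o["ft_force"],o["ft_torque"],o["eef_pos"],o["width"]);plan([.518,.2105,.1086],80,6)
E
```

```text
[-2.98673838 -0.05520047  2.92449927] [-0.1249174   0.6877844  -0.18511099] [0.51669873 0.21033206 0.10853677] 0.011861681215707841
from [0.5167 0.2103 0.1085] yaw 27.42 tool z [-0.002 -0.    -1.   ] F [-3.  -0.1  2.9]
0 [-0.1  0.2 -0. ] [-0.01 -0.01 -8.76]
1 [-0.1  0.2 -0. ] [-0.01 -0.01 -8.76]
2 [-0.1  0.2 -0. ] [-0.01 -0.01 -8.76]
3 [-0.2  0.2 -0. ] [-0.01 -0.01 -8.76]
4 [-0.2  0.1 -0. ] [-0.01 -0.01 -8.76]
5 [-0.2  0.1 -0. ] [-0.01 -0.01 -8.76]
```

Call:
carry_out --plan '[{"x":0,"y":0,"z":0,"ax":0,"ay":0,"az":-10},{"x":0,"y":0,"z":0,"ax":0,"ay":0,"az":-10},{"x":0,"y":0,"z":0,"ax":0,"ay":0,"az":-10},{"x":0,"y":0,"z":0,"ax":0,"ay":0,"az":-10},{"x":0,"y":0,"z":0,"ax":0,"ay":0,"az":-10}]'

```text
time_s: 4.62
eef_pos: [0.5162, 0.2104, 0.1085]
tcp_rot: [0.108, 0.994, -0.0, -0.001]
ft_force: [-4.8, -0.4, 3.4]
width: 0.0117
grasp_force: 30.0
```

Call:
carry_out --plan '[{"x":0,"y":0,"z":0,"ax":0,"ay":0,"az":-6},{"x":0,"y":0,"z":0,"ax":0,"ay":0,"az":0},{"x":0,"y":0,"z":0,"ax":0,"ay":0,"az":0},{"x":0,"y":0,"z":0,"ax":0,"ay":0,"az":0},{"x":0,"y":0,"z":0,"ax":0,"ay":0,"az":0}]'

```text
time_s: 5.25
eef_pos: [0.5162, 0.2105, 0.1085]
tcp_rot: [0.058, 0.998, -0.0, -0.001]
ft_force: [-4.4, -1.3, 3.7]
width: 0.0118
grasp_force: 30.0
```

```bash
python3 - <<'E'
from h import *
o=ctrl.get_obs();print(o["ft_force"],o["ft_torque"],o["eef_pos"],o["width"],o["qpos"])
a=np.radians(-6.5);u=np.array([-np.sin(a),np.cos(a)]);plan(np.r_[o["eef_pos"][:2]+u*.05,o["eef_pos"][2]],83.5,5)
E
```

```text
[-4.447797   -1.26573573  3.68609094] [-0.00875307  0.97827854  0.11168563] [0.51619184 0.21053645 0.10850054] 0.011756803801928402 [-0.46720589  0.44811038  0.0254337   1.91666034 -0.0166103   0.77955261
  1.02149865]
from [0.5162 0.2105 0.1085] yaw 83.3 tool z [-0.003 -0.    -1.   ] F [-4.4 -1.3  3.7]
0 [ 0. 10. -0.] [-0.01 -0.03 -0.04]
1 [ 0. 10. -0.] [-0.01 -0.03 -0.04]
2 [ 0. 10. -0.] [-0.01 -0.03 -0.04]
3 [ 0. 10. -0.] [-0.01 -0.03 -0.04]
4 [ 0. 10. -0.] [-0.01 -0.03 -0.04]
```

Call:
carry_out --plan '[{"x":1.2,"y":2,"z":0,"ax":0,"ay":0,"az":0},{"x":0,"y":5,"z":0,"ax":0,"ay":0,"az":0},{"x":0,"y":6,"z":0,"ax":0,"ay":0,"az":0},{"x":0,"y":5,"z":0,"ax":0,"ay":0,"az":0},{"x":0,"y":2,"z":0,"ax":0,"ay":0,"az":0}]'

```text
time_s: 5.88
eef_pos: [0.5185, 0.2312, 0.1085]
tcp_rot: [0.058, 0.998, 0.0, -0.0]
ft_force: [-3.0, -0.1, 2.8]
width: 0.0119
grasp_force: 30.0
```

Call:
carry_out --plan '[{"x":0,"y":4,"z":0,"ax":0,"ay":0,"az":0},{"x":0,"y":4,"z":0,"ax":0,"ay":0,"az":0},{"x":0,"y":4,"z":0,"ax":0,"ay":0,"az":0},{"x":0,"y":4,"z":0,"ax":0,"ay":0,"az":0},{"x":0,"y":4,"z":0,"ax":0,"ay":0,"az":0}]'

```text
time_s: 6.5
eef_pos: [0.5208, 0.2502, 0.1085]
tcp_rot: [0.059, 0.998, -0.0, -0.0]
ft_force: [-5.0, -1.8, 1.8]
width: 0.0115
grasp_force: 30.0
```

```bash
cat >>h.py <<'E'
def st():
    o=ctrl.get_obs();r=R.from_quat(o["tcp_rot"]);print(o["time_s"],"F",o["ft_force"].round(2),"T",o["ft_torque"].round(2),"p",o["eef_pos"].round(4),"ztool",r.apply([0,0,1]).round(3))
    u=np.array([.1132,.9936,0]);print("F along rod",round(float(o["ft_force"]@u),2),"y clamp",round(float((o["eef_pos"]-[.5609,.2793,0])@u)*1000,1),"x clamp",round(float((o["eef_pos"]-[.5609,.2793,0])@[.9936,-.1132,0])*1000,1))
E
python3 -c "
from h import *
st()"
```

```text
6.5 F [-5.04 -1.77  1.83] T [-0.32  1.12  0.18] p [0.5208 0.2502 0.1085] ztool [-0.001 -0.001 -1.   ]
F along rod -2.32 y clamp -33.4 x clamp -36.6
```

Call:
carry_out --plan '[{"x":0.8,"y":3,"z":0,"ax":0,"ay":0,"az":0},{"x":0,"y":4,"z":0,"ax":0,"ay":0,"az":0},{"x":0,"y":4,"z":0,"ax":0,"ay":0,"az":0},{"x":0,"y":4,"z":0,"ax":0,"ay":0,"az":0},{"x":0,"y":3,"z":0,"ax":0,"ay":0,"az":0}]'

```text
time_s: 7.12
eef_pos: [0.5228, 0.2685, 0.1085]
tcp_rot: [0.059, 0.998, 0.0, 0.0]
ft_force: [0.4, -1.4, -1.1]
width: 0.0119
grasp_force: 30.0
```

```bash
python3 - <<'E'
from h import *
import cv2
st()
a=read_camera("top")["pixels"][165:250,230:370,::-1]
cv2.imwrite("pics/crop1.png",cv2.resize(a,None,fx=5.7,fy=5.7,interpolation=cv2.INTER_CUBIC))
E
```

```text
7.125 F [ 0.36 -1.38 -1.1 ] T [-0.33  0.24  0.06] p [0.5228 0.2685 0.1085] ztool [ 0.001  0.    -1.   ]
F along rod -1.33 y clamp -15.1 x clamp -36.7
```

View pics/crop1.png

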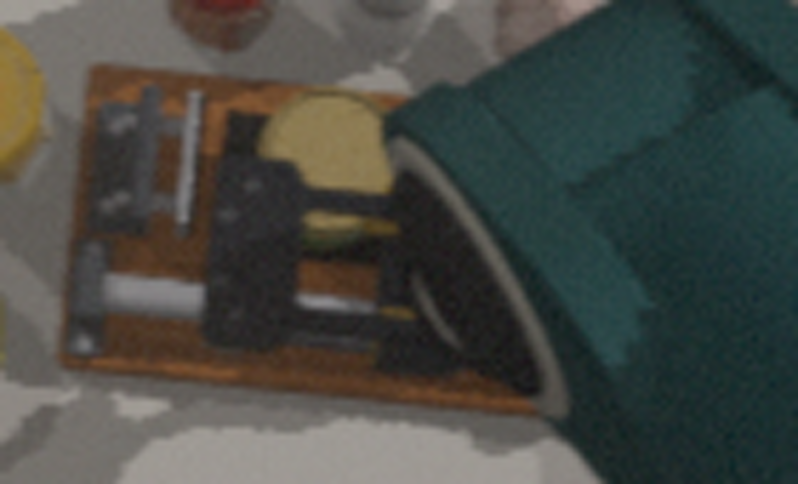

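The tin's left edge is at x≈260 and the pad face at about 200, so roughly 22 mm of gap remains.

Call:
carry_out --plan '[{"x":0,"y":3,"z":0,"ax":0,"ay":0,"az":0},{"x":0,"y":3,"z":0,"ax":0,"ay":0,"az":0},{"x":0,"y":3,"z":0,"ax":0,"ay":0,"az":0},{"x":0,"y":3,"z":0,"ax":0,"ay":0,"az":0},{"x":0,"y":2,"z":0,"ax":0,"ay":0,"az":0}]'

```text
time_s: 7.8
eef_pos: [0.5243, 0.2824, 0.1085]
tcp_rot: [0.059, 0.998, 0.0, 0.0]
ft_force: [1.6, -1.7, -2.5]
width: 0.0118
grasp_force: 30.0
```

Call:
carry_out --plan '[{"x":0,"y":0.8,"z":0,"ax":0,"ay":0,"az":0},{"x":0,"y":0.8,"z":0,"ax":0,"ay":0,"az":0},{"x":0,"y":0.8,"z":0,"ax":0,"ay":0,"az":0},{"x":0,"y":0.8,"z":0,"ax":0,"ay":0,"az":0},{"x":0,"y":0.8,"z":0,"ax":0,"ay":0,"az":0}]'

```text
time_s: 8.43
eef_pos: [0.5247, 0.2861, 0.1086]
tcp_rot: [0.059, 0.998, 0.0, 0.0]
ft_force: [1.8, -1.4, -3.4]
width: 0.0116
grasp_force: 30.0
```

```bash
python3 -c "
from h import *
st()"
```

```text
8.425 F [ 1.84 -1.38 -3.37] T [-0.42 -0.55  0.14] p [0.5247 0.2861 0.1086] ztool [ 0.  0. -1.]
F along rod -1.17 y clamp 2.7 x clamp -36.7
```

Call:
carry_out --plan '[{"x":0,"y":0.8,"z":0,"ax":0,"ay":0,"az":0},{"x":0,"y":0.8,"z":0,"ax":0,"ay":0,"az":0},{"x":0,"y":0.8,"z":0,"ax":0,"ay":0,"az":0},{"x":0,"y":0.8,"z":0,"ax":0,"ay":0,"az":0},{"x":0,"y":0.8,"z":0,"ax":0,"ay":0,"az":0}]'

```text
time_s: 9.05
eef_pos: [0.5252, 0.2901, 0.1086]
tcp_rot: [0.059, 0.998, -0.0, 0.0]
ft_force: [3.9, -1.8, -4.6]
width: 0.0119
grasp_force: 30.0
```

Call:
carry_out --plan '[{"x":-0.4,"y":0.8,"z":0,"ax":0,"ay":0,"az":0},{"x":0,"y":0.8,"z":0,"ax":0,"ay":0,"az":0},{"x":0,"y":0.8,"z":0,"ax":0,"ay":0,"az":0},{"x":0,"y":0.8,"z":0,"ax":0,"ay":0,"az":0},{"x":0,"y":0.8,"z":0,"ax":0,"ay":0,"az":0}]'

```text
time_s: 9.68
eef_pos: [0.5254, 0.292, 0.1085]
tcp_rot: [0.059, 0.998, -0.002, -0.001]
ft_force: [-0.4, -7.8, 0.1]
width: 0.0115
grasp_force: 30.0
```

Call:
carry_out --plan '[{"x":0,"y":0,"z":0,"ax":0,"ay":0,"az":0},{"x":0,"y":0,"z":0,"ax":0,"ay":0,"az":0},{"x":0,"y":0,"z":0,"ax":0,"ay":0,"az":0},{"x":0,"y":0,"z":0,"ax":0,"ay":0,"az":0},{"x":0,"y":0,"z":0,"ax":0,"ay":0,"az":0}]'

```text
time_s: 10.3
eef_pos: [0.5254, 0.2921, 0.1085]
tcp_rot: [0.059, 0.998, -0.001, -0.001]
ft_force: [0.1, -6.5, -0.1]
width: 0.0113
grasp_force: 30.0
```

```bash
python3 -c "
from h import *
st()"
```

```text
10.3 F [ 0.05 -6.53 -0.12] T [-1.43 -0.2   0.14] p [0.5254 0.2921 0.1085] ztool [-0.002 -0.003 -1.   ]
F along rod -6.48 y clamp 8.6 x clamp -36.7
```

Call:
carry_out --plan '[{"x":0,"y":0.7,"z":0,"ax":0,"ay":0,"az":0},{"x":0,"y":0.7,"z":0,"ax":0,"ay":0,"az":0},{"x":0,"y":0.6,"z":0,"ax":0,"ay":0,"az":0},{"x":0,"y":0,"z":0,"ax":0,"ay":0,"az":0},{"x":0,"y":0,"z":0,"ax":0,"ay":0,"az":0}]'

```text
time_s: 10.92
eef_pos: [0.5255, 0.2927, 0.1085]
tcp_rot: [0.059, 0.998, -0.002, -0.001]
ft_force: [-1.1, -11.0, 1.8]
width: 0.0118
grasp_force: 30.0
```

Call:
carry_out --plan '[{"x":0,"y":0,"z":0,"ax":0,"ay":0,"az":0},{"x":0,"y":0,"z":0,"ax":0,"ay":0,"az":0},{"x":0,"y":0,"z":0,"ax":0,"ay":0,"az":0},{"x":0,"y":0,"z":0,"ax":0,"ay":0,"az":0},{"x":0,"y":0,"z":0,"ax":0,"ay":0,"az":0}]'

```text
time_s: 11.55
eef_pos: [0.5255, 0.2926, 0.1086]
tcp_rot: [0.059, 0.998, -0.002, -0.001]
ft_force: [-0.9, -9.7, 2.2]
width: 0.0119
grasp_force: 30.0
```

```bash
python3 -c "
from h import *
st()"
```

```text
11.55 F [-0.9  -9.69  2.22] T [-2.04  0.02  0.15] p [0.5255 0.2926 0.1086] ztool [-0.003 -0.005 -1.   ]
F along rod -9.73 y clamp 9.3 x clamp -36.7
```

Call:
carry_out --plan '[{"x":0,"y":0.7,"z":0,"ax":0,"ay":0,"az":0},{"x":0,"y":0,"z":0,"ax":0,"ay":0,"az":8},{"x":0,"y":0,"z":0,"ax":0,"ay":0,"az":9},{"x":0,"y":0,"z":0,"ax":0,"ay":0,"az":9},{"x":0,"y":0,"z":0,"ax":0,"ay":0,"az":9}]'

```text
time_s: 12.18
eef_pos: [0.5258, 0.2935, 0.1086]
tcp_rot: [0.359, 0.933, -0.002, -0.0]
ft_force: [-0.3, -9.5, 1.2]
width: 0.0122
grasp_force: 30.0
```

Call:
carry_out --plan '[{"x":0,"y":0,"z":0,"ax":0,"ay":0,"az":0},{"x":0,"y":0,"z":0,"ax":0,"ay":0,"az":0},{"x":0,"y":0,"z":0,"ax":0,"ay":0,"az":0},{"x":0,"y":0,"z":0,"ax":0,"ay":0,"az":0},{"x":0,"y":0,"z":0,"ax":0,"ay":0,"az":0}]'

```text
time_s: 12.8
eef_pos: [0.5258, 0.2935, 0.1085]
tcp_rot: [0.357, 0.934, -0.002, -0.0]
ft_force: [-0.5, -9.4, 1.6]
width: 0.012
grasp_force: 30.0
```

```bash
python3 -c "
from h import *
st();plan([.5255,.2926,.1086],-6.5,6)"
```

```text
12.8 F [-0.53 -9.37  1.61] T [-2.03 -0.12 -0.08] p [0.5258 0.2935 0.1085] ztool [-0.002 -0.004 -1.   ]
F along rod -9.37 y clamp 10.2 x clamp -36.5
from [0.5258 0.2935 0.1085] yaw 48.12 tool z [-0.002 -0.004 -1.   ] F [-0.5 -9.4  1.6]
0 [-0.1 -0.1 -0. ] [-0.03  0.03  9.1 ]
1 [-0.1 -0.1 -0. ] [-0.03  0.03  9.1 ]
2 [-0.1 -0.1 -0. ] [-0.03  0.03  9.1 ]
3 [-0.1 -0.1 -0. ] [-0.03  0.03  9.1 ]
4 [-0.1 -0.1 -0. ] [-0.03  0.03  9.1 ]
5 [-0.2 -0.1 -0. ] [-0.03  0.03  9.1 ]
```

Call:
carry_out --plan '[{"x":0.6,"y":0.8,"z":0,"ax":0,"ay":0,"az":5},{"x":0,"y":0,"z":0,"ax":0,"ay":0,"az":10},{"x":0,"y":0,"z":0,"ax":0,"ay":0,"az":10},{"x":0,"y":0,"z":0,"ax":0,"ay":0,"az":10},{"x":0,"y":0,"z":0,"ax":0,"ay":0,"az":10}]'

```text
time_s: 13.42
eef_pos: [0.5267, 0.2941, 0.1086]
tcp_rot: [0.689, 0.724, -0.002, 0.001]
ft_force: [1.9, -10.9, -1.2]
width: 0.012
grasp_force: 30.0
```

Call:
carry_out --plan '[{"x":0,"y":0,"z":0,"ax":0,"ay":0,"az":5},{"x":0,"y":0,"z":0,"ax":0,"ay":0,"az":2},{"x":0,"y":0,"z":0,"ax":0,"ay":0,"az":0},{"x":0,"y":0,"z":0,"ax":0,"ay":0,"az":0},{"x":0,"y":0,"z":0,"ax":0,"ay":0,"az":0}]'

```text
time_s: 14.05
eef_pos: [0.5268, 0.2941, 0.1086]
tcp_rot: [0.73, 0.683, -0.001, 0.001]
ft_force: [2.4, -10.7, -0.1]
width: 0.0115
grasp_force: 30.0
```

```bash
python3 -c "
from h import *
st();plan([.5255,.2926,.1086],-6.5,1)"
```

```text
14.05 F [  2.39 -10.67  -0.08] T [-2.26 -0.46  0.15] p [0.5268 0.2941 0.1086] ztool [-0.    -0.004 -1.   ]
F along rod -10.33 y clamp 10.9 x clamp -35.5
from [0.5268 0.2941 0.1086] yaw -3.85 tool z [-0.    -0.004 -1.   ] F [  2.4 -10.7  -0.1]
0 [-1.6 -1.2  0. ] [0.01 0.23 2.65]
```

Call:
carry_out --plan '[{"x":0,"y":0,"z":0,"ax":0,"ay":0,"az":2},{"x":-1,"y":0,"z":0,"ax":0,"ay":0,"az":0},{"x":-1,"y":0,"z":0,"ax":0,"ay":0,"az":0},{"x":-1,"y":0,"z":0,"ax":0,"ay":0,"az":0},{"x":0,"y":0,"z":0,"ax":0,"ay":0,"az":0}]'

```text
time_s: 14.68
eef_pos: [0.5269, 0.2939, 0.1086]
tcp_rot: [0.742, 0.671, 0.0, 0.001]
ft_force: [4.4, -3.9, -3.6]
width: 0.0116
grasp_force: 30.0
```

```bash
python3 -c "
from h import *
st();plan([.5255,.2926,.1086],-6.5,1)"
```

```text
14.675 F [ 4.42 -3.95 -3.64] T [-1.16 -0.81  0.09] p [0.5269 0.2939 0.1086] ztool [ 0.002 -0.001 -1.   ]
F along rod -3.42 y clamp 10.6 x clamp -35.5
from [0.5269 0.2939 0.1086] yaw -5.76 tool z [ 0.002 -0.001 -1.   ] F [ 4.4 -3.9 -3.6]
0 [-1.4 -1.2  0. ] [0.1  0.02 0.74]
```

Call:
carry_out --plan '[{"x":-1,"y":0.6,"z":0,"ax":0,"ay":0,"az":0},{"x":0,"y":0.6,"z":0,"ax":0,"ay":0,"az":0},{"x":0,"y":0,"z":0,"ax":0,"ay":0,"az":0},{"x":0,"y":0,"z":0,"ax":0,"ay":0,"az":0},{"x":0,"y":0,"z":0,"ax":0,"ay":0,"az":0}]'

```text
time_s: 15.3
eef_pos: [0.5269, 0.2938, 0.1086]
tcp_rot: [0.741, 0.671, -0.0, -0.0]
ft_force: [1.0, -3.3, -1.0]
width: 0.0117
grasp_force: 30.0
```

Call:
carry_out --plan '[{"x":0,"y":0,"z":0,"ax":0,"ay":0,"az":0},{"x":0,"y":0,"z":0,"ax":0,"ay":0,"az":0},{"x":0,"y":0,"z":0,"ax":0,"ay":0,"az":0},{"x":0,"y":0,"z":0,"ax":0,"ay":0,"az":0},{"x":0,"y":0,"z":0,"ax":0,"ay":0,"az":0}]' --jaw 60

```text
time_s: 15.92
eef_pos: [0.527, 0.2937, 0.1087]
tcp_rot: [0.742, 0.671, 0.0, -0.0]
ft_force: [0.1, 0.8, -0.4]
width: 0.0592
grasp_force: 0.0
```

```bash
python3 -c "
from h import *
st();print(ctrl.get_obs()['width'])"
```

```text
15.925 F [ 0.12  0.85 -0.43] T [-0.08  0.07 -0.01] p [0.527  0.2937 0.1087] ztool [ 0.  0. -1.]
F along rod 0.86 y clamp 10.5 x clamp -35.3
0.0591579979534826
```

Released cleanly. Next I'll lift away and look once.

Call:
carry_out --plan '[{"x":0,"y":0,"z":-20,"ax":0,"ay":0,"az":0},{"x":0,"y":0,"z":-30,"ax":0,"ay":0,"az":0},{"x":0,"y":0,"z":-40,"ax":0,"ay":0,"az":0},{"x":0,"y":0,"z":-20,"ax":0,"ay":0,"az":0},{"x":0,"y":0,"z":0,"ax":0,"ay":0,"az":0}]'

```text
time_s: 16.55
eef_pos: [0.5283, 0.2941, 0.2215]
tcp_rot: [0.742, 0.671, 0.003, 0.0]
ft_force: [-1.5, -1.2, -0.1]
width: 0.0597
grasp_force: 0.0
```

Call:
carry_out --plan '[{"x":-50,"y":-10,"z":0,"ax":0,"ay":0,"az":0},{"x":-50,"y":-10,"z":0,"ax":0,"ay":0,"az":0},{"x":-50,"y":-10,"z":0,"ax":0,"ay":0,"az":0},{"x":-20,"y":0,"z":0,"ax":0,"ay":0,"az":0},{"x":0,"y":0,"z":0,"ax":0,"ay":0,"az":0}]'

```text
time_s: 17.18
eef_pos: [0.4804, 0.1268, 0.2186]
tcp_rot: [0.742, 0.67, 0.0, -0.0]
ft_force: [-0.9, 0.3, 0.1]
width: 0.0597
grasp_force: 0.0
```

```bash
python3 - <<'E'
from h import *
import cv2
a=read_camera("top")["pixels"][165:250,230:370,::-1]
cv2.imwrite("pics/crop2.png",cv2.resize(a,None,fx=5.7,fy=5.7,interpolation=cv2.INTER_CUBIC))
E
```

```text
(no output)
```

View pics/crop2.png

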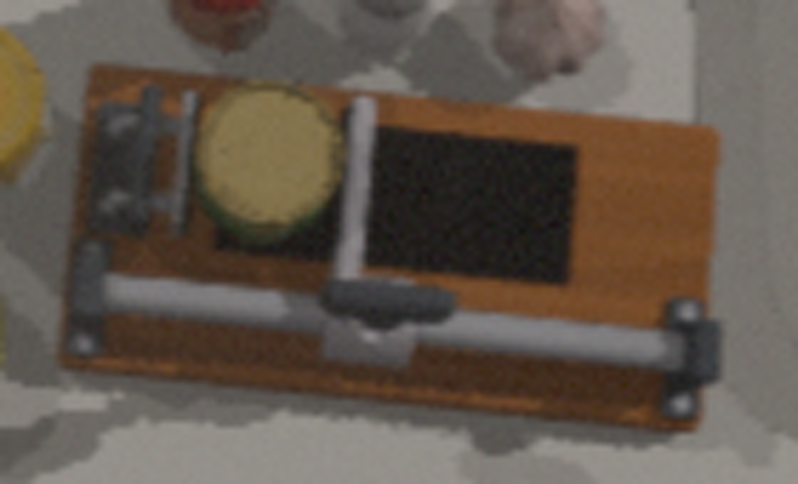

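The tin stands upright between the plate (x≈355) and the pad. The pad has moved about 2.3 mm (195→189), which is roughly 9 N, and the wing lies along the rod. I'll hand in.

```bash
python3 -c "
from rig import ctrl
print(ctrl.hand_in())"
```

```text
the job is handed in; nothing more can be done
None
```

The job is handed in: the tin stands upright against the sprung pad with an estimated push of about 9 N, the screw is tight again, and the arm is clear; no verdict was shown.

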